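# Gauge a small bottle on the bench calliper

### The arm

A 7-joint arm with a two-finger parallel gripper is mounted at the origin on a cart in front of the work surface, level with it; the furniture and walls round the work are solid. World frame = base frame: x ahead of the robot, y to its left, z up, the work surface at z = 0. Lengths are in m, angles in rad, forces in N, time in s.
With the tool pointing down it reaches from about 0.425 to 0.925 m from the base axis. Payload 6.8 kg.
Tool frame: the origin (TCP) lies where the fingers leave the gripper's body, on its centre line; the fingertips stand 73 mm ahead of it and the grasp point (between the pads) lies 54 mm ahead of it; z points along the fingers, y is the direction in which the jaws open and shut (so a half turn about z gives the same grasp; the last joint's range is limited). The gripper opens to 85 mm and grips with 20 to 120 N. Pads are 22 mm wide; open, the fingers measure 114 mm over their backs; the gripper's body (76 mm by 85 mm) begins 54 mm behind the grasp point. The pads swing forward as they close: fully open they stand 13 mm farther back than shut.
Start: joints at [-1.394, 0.477, 0.022, 1.555, -0.011, 1.109, -0.083], TCP at [0.19, 0.648, 0.304] pointing down, gripper open.
Joint ranges: [-2.96, 2.96], [-0.34, 2.1], [-1.41, 1.46], [0.24, 2.44], [-1.37, 4.51], [0.17, 1.92], [-2.96, 2.96]. Speed limits (rad/s): [2.39, 2.39, 3.14, 3.14, 3.14, 3.14, 3.14].

### API

Orientations are given as a rotation vector (axis times angle).
In Python, from bench import r gives the robot as it stands.
- The arm moves only by the shell command python3 -m handwheel 'ROWS' [FORCE]. ROWS is JSON, a list that holds one entry, the list of rows, each a list of 7 numbers: the shift along the world's x, y, z in m, then the turn, a rotation vector about the world's x, y, z in rad, then the finger opening in m, from 0 to 0.0854. A call has 1 to 10 rows; each row shifts and turns the commanded pose from where the row before left it; what a row does not reach is not made up. A row lasts 1/12 s, in which the tool goes at most 41.7 mm and 7.16 degrees, less where a joint would pass 70% of its speed; a pose out of reach is approached as far as the arm can. A call is refused whole if a number of a shift passes 0.0417 or a number of a turn 0.125, either way. A call with a gripper value outside its range is refused whole. The fingers move at their own pace and stop on an object; FORCE is the grip in N (left out, the last holds). Time passes only in rows, so rows that do not move let the fingers close. It gives the time, the measured TCP pose, the force and the opening at its end, in the units of the state.
- r.get_obs(): the state, without advancing time (a new reading comes with each control period).
- r.grab_frame(name): name is "side" or "top"; returns (picture, depth): 480x640x3 uint8, red, green, blue; 480x640 float32, m along the optical axis (not along the pixel's ray), 0 where there is no reading.
- r.get_calibration(name): a dict with "vertical_fov" (degrees; the focal length in pixels is half the picture's height over the tangent of half this angle, whatever the lens; pixels are square), "cx", "cy" (the principal point, pixels), "k1" (the pictures are not rectified: a ray, as slopes to the right and down, at radius r is drawn at 1 + k1 r^2 times it, then the intrinsics apply), "R" (3x3) and "t" (3): a world point X has camera coordinates R X + t. Camera axes: x right, y down, z forward; pixel columns grow to the right and rows downward; lengths in m; the calibration is good to about 2 mm. A picture is of the moment at which its call begins. get_calibration takes no time and is no camera call.
- r.hand_in(): hands the job in, once; it reports no verdict.
Trained networks look in the newest picture that a camera, given by its name, has taken for a name from the list of things; names that differ only in an ending like _2 or _b are one class to them, and where a whole thing is asked for, a point or a joint stands for the part that bears it (a point fixed in the world has none). Each returns a list of dicts, best first, with "p" (0 to 1); they miss things now and then, are a little off and sometimes report something else, mostly with a low value. They report only what shows in the picture. A call takes as long as a camera call. They do not tell look-alikes from the thing itself.
- r.masks_of(label, camera): "pixels" (480x640 bool, what is visible of it) and "at" ([column, row] in pixels, amid what is visible of it).
The state is a dict: "clock": time; "joints": joint angles; "qvel": joint speeds; "tau": joint torques, N m; "tcp_pos": TCP position; "orientation": TCP orientation; "contact_force": force on the tool from outside, world axes, zero at the start; "moment": the same for the moment, N m; "grip_width": finger opening in m.
Only numpy, scipy, OpenCV 4.12 (cv2) and the standard library are available. Lean on these libraries where they do the work, as an engineer would, in place of code of your own. Each camera call takes 0.05 s, during which the arm holds its last target.

### The job

Check the slimmest of the three small white-capped bottles on the bench calliper: slide the jaw open far enough, stand the bottle upright on the dark steel bed between the two jaws, and let go of it. Then slide the jaw closed by its thumb grip until both jaws touch the bottle, gently, so that the jaw arm never visibly cocks out of square, and let go, leaving the bottle upright between the jaws. Leave the other bottles and things on the bench where they are.

Things in the scene. Friction and masses are not known exactly. Their poses are not given: they have to be found in the camera images.
- calliper: Bench calliper, fixed: grey base plate 170 x 270 mm; its dark steel bed's top is 12 mm above the worktop. Origin: centre of its underside, on the worktop; z up; y along the beam, the way the jaw opens; x across the beam, from the jaws' free tips to the beam (away from the robot). Beam at x = +45 mm. Fixed jaw: steel bar 14 mm thick, working face at y = -70 mm, looking to +y.
- jaw_bed (a point): Point on the steel bed's top, under the fixed jaw's working face, half-way along the jaws: calliper x = -30 mm, y = -70 mm, 12 mm above the worktop. Axes as the calliper's. Both jaws are 14 mm thick, reach from the beam to calliper x = -70 mm and stand 22 to 42 mm above the worktop.
- carriage (a joint): Sliding jaw, m: the gap between the jaw faces; 0 when they meet, grows as it opens (towards calliper +y), at most 0.080. Starts at 0.006 to 0.024, too narrow for the bottle. Dry friction of about 2 N, no spring: it stays where it is left.
- thumb_grip (a point): Point on the mid-plane of the black thumb grip, an upright fin on the sliding carriage (44 x 64 mm): 12 mm thick along the slide, 30 mm wide across it, from 52 to 86 mm above the worktop. The point is 72 mm above the worktop, at calliper x = +45 mm, 55 mm to the +y side of the sliding jaw's working face. Moves with the carriage; axes as the calliper's.
- jaw_arm (a joint): Cocking of the sliding jaw's arm on the carriage, rad: 0 = square, either sign. It pivots at the beam against a stiff spring (12 N m/rad): squeezing a thing 75 mm out from the beam with 10 N cocks it about 0.06 rad, which takes 4.7 mm of carriage travel past first contact. It springs back when the force is gone.
- slim_bottle_centre (a point): Centre (half-way up, 41.5 mm above its foot) of the slim bottle, the one to be gauged: brown bottle with white ribbed cap, 83 mm tall, round body 37 mm in diameter, cap 32 mm across from 57 mm up to the top; 60 to 130 g. Its z is up. Stands on the worktop among the other two bottles, in any of the three places.
- tall_bottle_centre (a point): Centre (51 mm up) of the tall bottle, not to be moved: brown with white ribbed cap, 44 mm in diameter, 102 mm tall.
- stout_bottle_centre (a point): Centre (44 mm up) of the stout bottle, not to be moved: brown with white ribbed cap, 46 mm in diameter, 88 mm tall.
- beaker: Small glass beaker standing at the back, 58 x 63 x 69 mm, not to be moved. Origin: centre of its underside.
- petri_dish: Flat glass dish, 56 mm across, 12 mm tall, on the worktop at the right, not to be moved. Origin: centre of its underside.
- marker: Felt marker lying on the worktop at the left, 18 x 137 x 18 mm along its y, not to be moved. Origin: centre of its underside.
Mind the look-alikes: they are no part of the job. Leave any orange or red look-alike of the part that bears slim_bottle_centre alone.

How it is judged:
By the outcome, as a careful person would: the job done as asked, in the order asked, and still so for the second after the job is handed in, with the robot touching nothing.
It also fails if it takes over 67 s, if anything falls off the work surface, if the arm or the gripper's body presses on something with over 40 N, if the wrist force passes 120 N, or if a joint passes its speed limit or range.

## Working session

There is one attempt and no reset: what is moved stays moved. The work goes in short steps, Python scripts to look and compute and a shell command to move; the robot and the scene stay as the last step left them, time stands still between calls to the robot, and variables do not carry over. Pictures are saved under pics/ and viewed, and the job is handed in when it is done.

```bash
ls; mkdir -p pics; cat > h.py <<'E'
import numpy as np, cv2
from bench import r
def cal(n):
    c=r.get_calibration(n); f=240/np.tan(np.radians(c["vertical_fov"])/2)
    return c,f
def unproj(n,uv,d):
    c,f=cal(n); uv=np.atleast_2d(np.float64(uv)); d=np.atleast_1d(d)
    s=(uv-[c["cx"],c["cy"]])/f; q=s.copy()
    for _ in range(20): q=s/(1+c["k1"]*(q**2).sum(1,keepdims=True))
    X=np.c_[q*d[:,None],d]
    return (X-np.array(c["t"]))@np.array(c["R"])
def proj(n,X):
    c,f=cal(n); X=np.atleast_2d(X)@np.array(c["R"]).T+np.array(c["t"])
    q=X[:,:2]/X[:,2:]; q=q*(1+c["k1"]*(q**2).sum(1,keepdims=True))
    return q*f+[c["cx"],c["cy"]]
def cloud(n,m,D):
    v,u=np.nonzero(m&(D>0)); return unproj(n,np.c_[u,v],D[v,u])
def save(n,im): cv2.imwrite("pics/"+n,im[:,:,::-1])
E
python3 - <<'E'
from h import *
for n in("side","top"):
    im,D=r.grab_frame(n); save(n+"0.png",im); np.save(n+"D0.npy",D); np.save(n+"I0.npy",im)
    c,f=cal(n); print(n,f,c, (D>0).mean())
print(r.get_obs())
E
```

```text
pics
side 496.7388662038918 {'vertical_fov': 51.575137079095995, 'cx': 311.9846729185932, 'cy': 237.87390215959562, 'k1': -0.007351475314794344, 'R': array([[ 0.99024709, -0.13804252, -0.01884053],
       [-0.0877086 , -0.51260174, -0.85413503],
       [ 0.10824926,  0.84745721, -0.5197099 ]]), 't': array([-0.54843071,  0.12654651,  1.0185793 ])} 0.978798828125
top 617.115510755124 {'vertical_fov': 42.50272633492526, 'cx': 322.7266924783372, 'cy': 235.73742170643308, 'k1': -0.053601655444134436, 'R': array([[-0.00427118, -0.99994862,  0.00919281],
       [-0.98186919,  0.00245142, -0.18954387],
       [ 0.1895116 , -0.00983571, -0.98182922]]), 't': array([0.00206129, 0.54364945, 1.30606704])} 0.9959635416666667
{'clock': 0.1, 'joints': array([-1.3941071 ,  0.47773667,  0.02234685,  1.55636704, -0.01152173,
        1.10930504, -0.08310625]), 'qvel': array([ 1.89975756e-05, -3.30010656e-03,  9.00896512e-04, -8.30820155e-04,
       -1.09663563e-04, -1.02564984e-04, -6.93903325e-05]), 'tau': array([ 4.76664252e-03, -5.97760606e+01,  1.61383163e+00, -2.81951791e+01,
        1.28253055e-02,  4.98559530e-03,  1.68846901e-05]), 'tcp_pos': array([0.18952641, 0.64740466, 0.30300391]), 'orientation': array([-4.45816168e-01, -3.10966300e+00,  2.64324318e-03]), 'contact_force': array([-0.09139739, -0.32524105,  0.04874656]), 'moment': array([-0.01191617,  0.05512732,  0.00255815]), 'grip_width': 0.08530246988479688}
```

View pics/side0.png

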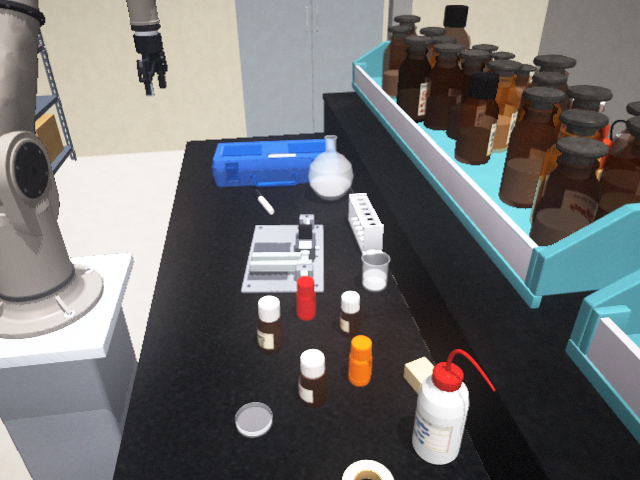

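View pics/top0.png

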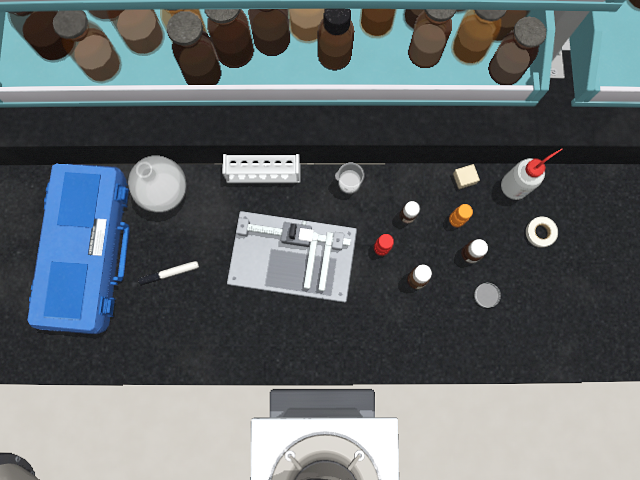

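```bash
python3 - <<'E'
from h import *
for n in("side","top"):
    D=np.load(n+"D0.npy")
    for l in ["slim_bottle_centre","tall_bottle_centre","stout_bottle_centre","thumb_grip","calliper","beaker","petri_dish","marker","jaw_arm"]:
        try: res=r.masks_of(l,n)
        except Exception as e: print(l,e); continue
        for k in res[:3]:
            P=cloud(n,k["pixels"],D)
            if len(P)==0: continue
            print(n,l,round(k["p"],2),np.round(k["at"]),len(P),"med",np.median(P,0).round(3),"lo",np.percentile(P,2,0).round(3),"hi",np.percentile(P,98,0).round(3))
print(r.get_obs()["clock"])
E
```

```text
side slim_bottle_centre 0.66 [352. 313.] 741 med [ 0.594 -0.206  0.052] lo [ 0.58  -0.211  0.007] hi [ 0.611 -0.185  0.084]
side slim_bottle_centre 0.66 [300. 299.] 762 med [ 0.522 -0.147  0.051] lo [ 0.505 -0.153  0.005] hi [ 0.539 -0.125  0.084]
side slim_bottle_centre 0.65 [360. 359.] 1039 med [ 0.586 -0.321  0.053] lo [ 0.571 -0.327  0.005] hi [ 0.604 -0.298  0.084]
side tall_bottle_centre 0.8 [267. 324.] 1210 med [ 0.45  -0.225  0.064] lo [ 0.431 -0.232  0.008] hi [ 0.469 -0.198  0.103]
side tall_bottle_centre 0.56 [351. 314.] 826 med [ 0.593 -0.205  0.052] lo [ 0.578 -0.211  0.006] hi [ 0.611 -0.182  0.084]
side stout_bottle_centre 0.65 [310. 379.] 1411 med [ 0.507 -0.35   0.059] lo [ 0.488 -0.358  0.008] hi [ 0.528 -0.323  0.089]
side thumb_grip 0.61 [302. 250.] 913 med [0.533 0.032 0.045] lo [0.433 0.014 0.029] hi [0.568 0.073 0.084]
side calliper 0.95 [282. 253.] 5175 med [0.498 0.025 0.014] lo [ 0.411 -0.062  0.001] hi [0.592 0.199 0.076]
side calliper 0.25 [299. 252.] 951 med [0.535 0.031 0.044] lo [0.433 0.014 0.026] hi [0.57  0.074 0.084]
side calliper 0.17 [253. 418.] 1
[... 1429 characters left out ...]
9] lo [0.439 0.015 0.028] hi [0.572 0.088 0.087]
top calliper 0.73 [292. 252.] 8980 med [0.505 0.069 0.013] lo [ 0.418 -0.06   0.005] hi [0.594 0.201 0.054]
top beaker 0.79 [350. 180.] 639 med [ 0.684 -0.061  0.03 ] lo [ 0.653 -0.086  0.014] hi [ 0.705 -0.032  0.072]
top petri_dish 0.66 [486. 295.] 474 med [ 0.416 -0.37   0.002] lo [ 0.391 -0.393 -0.004] hi [ 0.441 -0.345  0.014]
top marker 0.8 [170. 271.] 482 med [0.468 0.347 0.015] lo [ 0.446  0.283 -0.   ] hi [0.492 0.408 0.022]
top jaw_arm 0.73 [310. 261.] 358 med [0.487 0.028 0.042] lo [0.432 0.015 0.015] hi [0.547 0.041 0.048]
top jaw_arm 0.64 [293. 255.] 8956 med [0.504 0.069 0.013] lo [ 0.417 -0.059  0.005] hi [0.593 0.2   0.054]
1.0
```

Both views agree. The white-capped candidates in the top view are (410,211) at 84 mm tall, (421,277) at 103 mm and (477,251) at 89 mm. The slimmest and shortest is the one at (410,211). The red (385,245) and orange (461,216) bottles are look-alikes. I'll enlarge to confirm and fit the calliper.

```bash
cat >> h.py <<'E'
def calfit(n,D):
    m=r.masks_of("calliper",n)[0]["pixels"]
    P=cloud(n,m,D); q=P[(P[:,2]<0.06)&(P[:,2]>0.002)]
    rc=cv2.minAreaRect(np.float32(q[:,:2])*1000); return rc,P
E
python3 - <<'E'
from h import *
for n in("top","side"):
    im,D=r.grab_frame(n)
    rc,P=calfit(n,D); print(n,rc)
    print(np.histogram(P[:,2],bins=np.arange(0,0.1,0.004)))
    (cx,cy),(w,h),a=rc
    m=r.masks_of("slim_bottle_centre",n)[0]["pixels"]; Q=cloud(n,m,D)
    cap=Q[Q[:,2]>0.079]; print("cap",len(cap),np.array(cv2.minEnclosingCircle(np.float32(cap[:,:2])*1000)[0]),cap.mean(0))
    for z in (.03,.05,.07):
        s=Q[abs(Q[:,2]-z)<.005]; print(z,np.percentile(s,[3,97],axis=0).round(4).tolist() if len(s) else 0)
im=np.load("sideI0.npy"); a=cv2.resize(im[260:410,235:395],(800,750),interpolation=cv2.INTER_CUBIC)
save("crop1.png",cv2.resize(a,(640,600)))
im=np.load("topI0.npy"); save("crop2.png",cv2.resize(im[200:310,220:365],(780,592),interpolation=cv2.INTER_CUBIC))
E
```

```text
top ((506.825439453125, 70.17063903808594), (272.61614990234375, 170.99916076660156), 81.00829315185547)
(array([  26,  561, 2799, 2719,  521,   33,   34,   38,   55,  275,  699,
        423,  258,  198,   40,    7,    3,    3,    6,    8,   27,   40,
          7,    0]), array([0.   , 0.004, 0.008, 0.012, 0.016, 0.02 , 0.024, 0.028, 0.032,
       0.036, 0.04 , 0.044, 0.048, 0.052, 0.056, 0.06 , 0.064, 0.068,
       0.072, 0.076, 0.08 , 0.084, 0.088, 0.092, 0.096]))
cap 149 [ 592.2265625  -310.03796387] [ 0.59210007 -0.30943998  0.08282027]
0.03 [[0.574, -0.3105, 0.0259], [0.5985, -0.2904, 0.0347]]
0.05 [[0.5741, -0.3153, 0.0459], [0.5984, -0.2911, 0.0548]]
0.07 [[0.5771, -0.3157, 0.0657], [0.6046, -0.2942, 0.0743]]
side ((502.81903076171875, 70.4900131225586), (273.0673828125, 169.50396728515625), 81.85785675048828)
(array([  12,   30,  670, 2209,   29,   13,   89,  128,  196,  199,  575,
        289,   72,  178,   22,   21,   22,   22,   19,   27,   29,   31,
          4,    0]), array([0.   , 0.004, 0.008, 0.012, 0.016, 0.02 , 0.024, 0.028, 0.032,
       0.036, 0.04 , 0.044, 0.048, 0.052, 0.056, 0.06 , 0.064, 0.068,
       0.072, 0.076, 0.08 , 0.084, 0.088, 0.092, 0.096]))
cap 171 [ 595.1015625 -193.4085083] [ 0.59441103 -0.19495815  0.08255827]
0.03 [[0.5784, -0.2116, 0.0254], [0.6095, -0.1958, 0.0344]]
0.05 [[0.5794, -0.2114, 0.0453], [0.6093, -0.1965, 0.0548]]
0.07 [[0.5803, -0.2083, 0.0654], [0.6095, -0.1939, 0.0747]]
```

View pics/crop1.png

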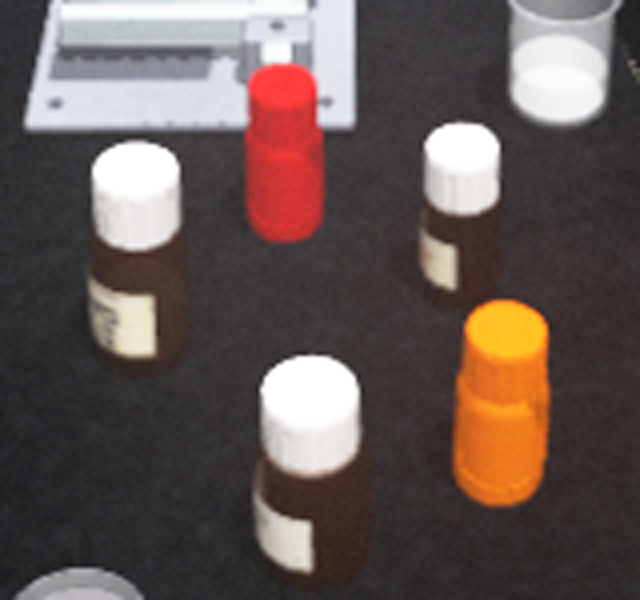

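View pics/crop2.png

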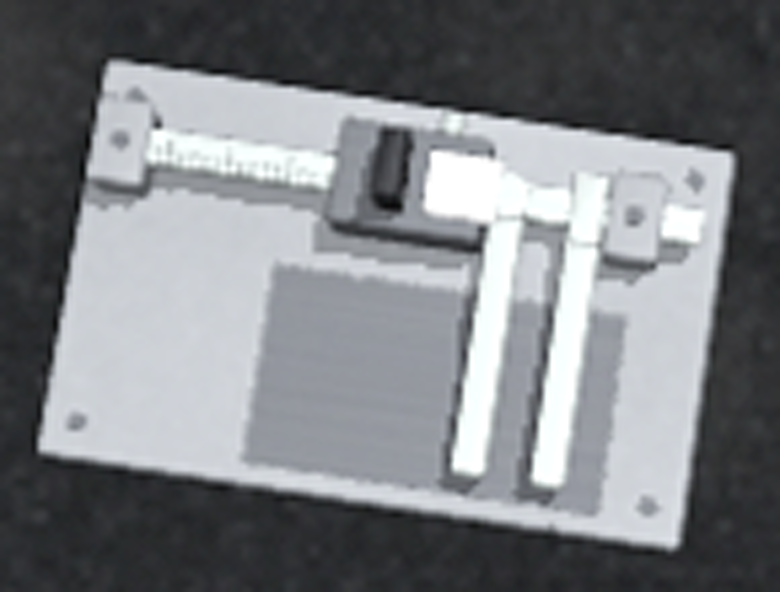

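```bash
python3 - <<'E'
from h import *
from scipy.optimize import least_squares
s=780/145
uv=np.array([(108,60),(735,150),(682,549),(40,453)])/s+[220,200]
L=np.array([[.085,.135],[.085,-.135],[-.085,-.135],[-.085,.135]])
def W(p,l,z): 
    c,sn=np.cos(p[2]),np.sin(p[2]); l=np.atleast_2d(l); return np.c_[l@[c,-sn]+p[0],l@[sn,c]+p[1],np.full(len(l),z)]
for z in (.006,.01):
    q=least_squares(lambda p:(proj("top",W(p,L,z))-uv).ravel(),[.505,.07,-.15]); print(z,q.x,q.fun.round(1))
p=q.x
# jaw ends/fin tops from crop -> calliper coords
def ray(n,px,z):
    a=unproj(n,px,[1.0])[0]; b=unproj(n,px,[.5])[0]; t=(z-b[2])/(a[2]-b[2]); return b+t*(a-b)
def toC(X,p):
    c,sn=np.cos(p[2]),np.sin(p[2]); d=X[:2]-p[:2]; return np.array([d@[c,sn],d@[-sn,c]])
for nm,px,z in [("slide R low",(486,473),.042),("slide L low",(452,473),.042),("fixed L low",(531,485),.042),("fixed R low",(562,487),.042),("slide R up",(515,225),.042),("fixed L up",(571,235),.042),("fin TL",(381,128),.086),("fin TR",(411,132),.086),("fin BL",(374,200),.086),("fin BR",(402,210),.086)]:
    X=ray("top",np.array(px)/s+[220,200],z); print(nm,X.round(4),(toC(X,p)*1000).round(1))
print(W(p,[[-.03,-.07],[.045,.0]],0))
D=np.load("topD0.npy"); im=np.load("topI0.npy")
m=np.zeros((480,640),bool); m[195:225,398:425]=1
Q=cloud("top",m,D); k=Q[(Q[:,2]>.079)&(Q[:,2]<.09)]; print("cap top",len(k),np.array(cv2.minEnclosingCircle(np.float32(k[:,:2])*1000),dtype=object),k.mean(0))
E
```

```text
0.006 [ 0.50622942  0.06798982 -0.14847658] [ 0.1  0.1  0.1  0.1 -0.2 -0.3 -0.1  0.1]
0.01 [ 0.50560996  0.06783367 -0.14849027] [-0.1 -0.1  0.3  0.  -0.  -0.1 -0.2  0.2]
slide R low [0.4297 0.0276 0.042 ] [-69.2 -51. ]
slide L low [0.4297 0.0414 0.042 ] [-71.2 -37.4]
fixed L low [0.4247 0.0094 0.042 ] [-71.3 -69.8]
fixed R low [ 0.4239 -0.0032  0.042 ] [-70.3 -82.3]
slide R up [0.5319 0.0156 0.042 ] [ 33.7 -47.7]
fixed L up [ 0.5277 -0.0074  0.042 ] [ 32.9 -71.1]
fin TL [0.5634 0.0691 0.086 ] [57.   9.8]
fin TR [0.5618 0.0571 0.086 ] [57.1 -2.3]
fin BL [0.5341 0.0717 0.086 ] [27.6  8.1]
fin BR [0.53   0.0605 0.086 ] [25.2 -3.6]
[[0.46558393 0.00304234 0.        ]
 [0.55011476 0.06117614 0.        ]]
cap top 153 [(599.301513671875, -192.81082153320312) 16.39716148376465] [ 0.59868263 -0.19292261  0.08280354]
```

The crop confirms it: the target is the small white-capped bottle at side (352,313), at world (0.597,-0.193). The calliper is at (0.505,0.069) with yaw -0.1485, the gap is about 20 mm, and the fin is near (0.548,0.0655). Next I move above the fin.

```bash
python3 -m handwheel '[[[0.018,-0.029,0,0,0,0.0137,0.05],[0.018,-0.029,0,0,0,0.0137,0.05],[0.018,-0.029,0,0,0,0.0137,0.05],[0.018,-0.029,0,0,0,0.0137,0.05],[0.018,-0.029,0,0,0,0.0137,0.05],[0.018,-0.029,0,0,0,0.0137,0.05],[0.018,-0.029,0,0,0,0.0137,0.05],[0.018,-0.029,0,0,0,0.0137,0.05],[0.018,-0.029,0,0,0,0.0137,0.05],[0.018,-0.029,0,0,0,0.0137,0.05]]]' 20
python3 -m handwheel '[[[0.018,-0.029,0,0,0,0,0.05],[0.018,-0.029,0,0,0,0,0.05],[0.018,-0.029,0,0,0,0,0.05],[0.018,-0.029,0,0,0,0,0.05],[0.018,-0.029,0,0,0,0,0.05],[0.018,-0.029,0,0,0,0,0.05],[0.018,-0.029,0,0,0,0,0.05],[0.018,-0.029,0,0,0,0,0.05],[0.018,-0.029,0,0,0,0,0.05],[0,0,0,0,0,0,0.05]]]'
python3 -m handwheel '[[[0,0,0,0,0,0,0.05],[0,0,0,0,0,0,0.05]]]'
```

```text
clock: 2.13
tcp_pos: [0.3703, 0.3563, 0.3042]
orientation: [0.231, 3.133, 0.001]
contact_force: [0.4, -0.2, 1.1]
grip_width: 0.0498
clock: 2.97
tcp_pos: [0.5345, 0.0896, 0.3045]
orientation: [0.247, 3.129, -0.004]
contact_force: [-0.9, -0.8, -0.4]
grip_width: 0.0502
clock: 3.13
tcp_pos: [0.5314, 0.0974, 0.3038]
orientation: [-0.232, -3.133, -0.001]
contact_force: [0.2, -0.3, -0.2]
grip_width: 0.05
```

```bash
python3 -m handwheel '[[[0.008,-0.016,0,0,0,0,0.05],[0.0085,-0.016,-0.02,0,0,0,0.05],[0,0,-0.03,0,0,0,0.05],[0,0,-0.03,0,0,0,0.05],[0,0,-0.025,0,0,0,0.05],[0,0,-0.02,0,0,0,0.05],[0,0,-0.01,0,0,0,0.05],[0,0,0,0,0,0,0.05],[0,0,0,0,0,0,0.05]]]'
python3 - <<'E'
from h import *
for n,b in(("side",(180,310,230,370)),("top",(190,310,220,370))):
    im,D=r.grab_frame(n); save("fin_"+n+".png",cv2.resize(im[b[0]:b[1],b[2]:b[3]],None,fx=5,fy=5,interpolation=cv2.INTER_CUBIC))
E
```

```text
clock: 3.88
tcp_pos: [0.5481, 0.0658, 0.1692]
orientation: [-0.23, -3.133, -0.0]
contact_force: [0.2, 1.1, 1.4]
grip_width: 0.0501
```

View pics/fin_side.png

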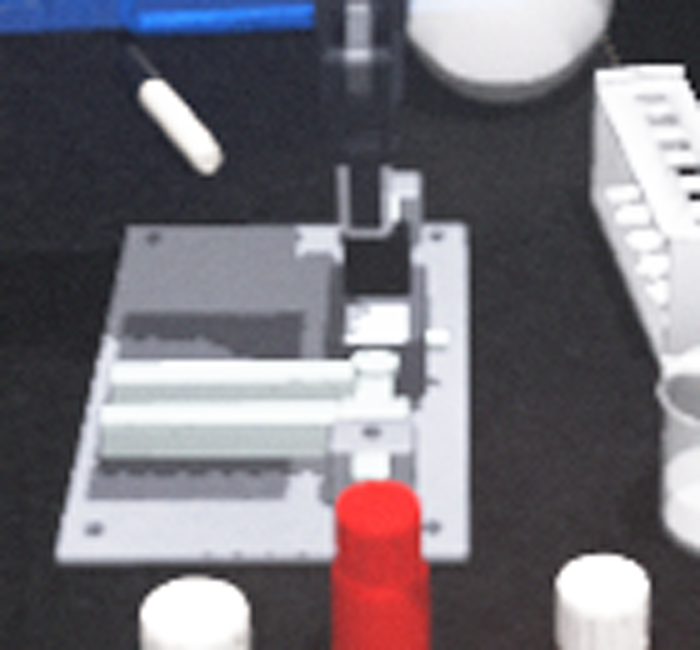

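The side crop shows the finger pads directly over the black fin (crop 375,250), slightly towards -x. I go down and grip.

```bash
python3 -m handwheel '[[[0.002,0,-0.02,0,0,0,0.05],[0,0,-0.019,0,0,0,0.05],[0,0,0,0,0,0,0.05],[0,0,0,0,0,0,0.0],[0,0,0,0,0,0,0.0],[0,0,0,0,0,0,0.0],[0,0,0,0,0,0,0.0],[0,0,0,0,0,0,0.0]]]' 20
python3 - <<'E'
from h import *
o=r.get_obs(); print(o["tcp_pos"],o["contact_force"],o["grip_width"])
E
```

```text
clock: 4.65
tcp_pos: [0.5511, 0.0653, 0.1315]
orientation: [0.232, 3.131, 0.002]
contact_force: [-1.0, 1.3, 6.9]
grip_width: 0.0114
[0.55112502 0.0652542  0.13148338] [-1.03603715  1.32570671  6.94127764] 0.011407942413500741
```

```bash
python3 -m handwheel '[[[0,0,0.001,0,0,0,0],[0.0009,0.006,0,0,0,0,0],[0.0009,0.006,0,0,0,0,0],[0.0009,0.006,0,0,0,0,0],[0.0009,0.006,0,0,0,0,0],[0.0009,0.006,0,0,0,0,0],[0.0009,0.006,0,0,0,0,0],[0.0009,0.006,0,0,0,0,0],[0.0009,0.006,0,0,0,0,0],[0,0,0,0,0,0,0]]]'
python3 - <<'E'
from h import *
o=r.get_obs(); print(o["tcp_pos"],o["contact_force"],o["grip_width"])
for n,b in(("side",(180,310,230,370)),("top",(190,310,220,370))):
    im,D=r.grab_frame(n); save("open_"+n+".png",cv2.resize(im[b[0]:b[1],b[2]:b[3]],None,fx=4,fy=4,interpolation=cv2.INTER_CUBIC))
E
```

```text
clock: 5.48
tcp_pos: [0.5587, 0.1151, 0.1315]
orientation: [0.229, 3.13, 0.003]
contact_force: [4.7, 0.9, 3.8]
grip_width: 0.0118
[0.55869642 0.11513664 0.1315256 ] [4.65910876 0.9171332  3.77270995] 0.01177594640400399
```

View pics/open_side.png

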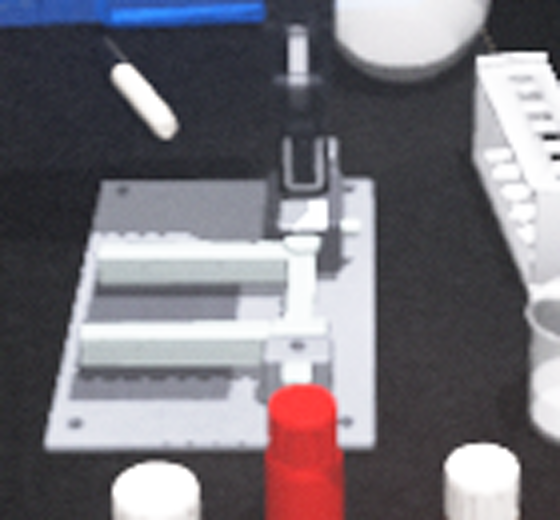

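The jaw is open to about 68 mm, with the arms parallel in the side crop. I release, lift and go to the slim bottle with a quarter turn.

```bash
python3 -m handwheel '[[[0,0,0,0,0,0,0.05],[0,0,0,0,0,0,0.05],[0,0,0,0,0,0,0.05],[0,0,0,0,0,0,0.05],[0,0,0.02,0,0,0,0.05],[0,0,0.035,0,0,0.1,0.06],[0,0,0.035,0,0,0.12,0.06],[0,-0.02,0.02,0,0,0.12,0.06],[0.004,-0.03,0,0,0,0.12,0.06],[0.004,-0.03,0,0,0,0.12,0.06]]]'
python3 -c "
from h import *
print(r.get_obs()['joints'])"
python3 -m handwheel '[[[0.004,-0.03,0,0,0,0.12,0.06],[0.004,-0.03,0,0,0,0.12,0.06],[0.004,-0.03,0,0,0,0.12,0.06],[0.004,-0.03,0,0,0,0.12,0.06],[0.004,-0.03,0,0,0,0.12,0.06],[0.004,-0.03,0,0,0,0.12,0.06],[0.004,-0.03,0,0,0,0.12,0.06],[0.002,-0.01,0,0,0,0.12,0.06],[0,0,0,0,0,0,0.06],[0,0,0,0,0,0,0.06]]]'
python3 - <<'E'
from h import *
from scipy.spatial.transform import Rotation as R
o=r.get_obs(); M=R.from_rotvec(o["orientation"]).as_matrix(); print(o["tcp_pos"],M[:,1],M[:,2],o["joints"],np.arctan2(M[1,1],M[0,1]))
im,D=r.grab_frame("side"); save("ap_side.png",im[130:430,180:460])
im,D=r.grab_frame("top"); save("ap_top.png",cv2.resize(im[150:330,220:520],None,fx=2.5,fy=2.5))
E
```

```text
clock: 6.42
tcp_pos: [0.5657, 0.0332, 0.2426]
orientation: [-0.687, 3.063, 0.001]
contact_force: [0.6, -0.2, 0.1]
grip_width: 0.0604
[-0.31300238  0.36836989  0.18150773  1.89098529 -0.0849415   0.88691839
  1.92208086]
clock: 7.25
tcp_pos: [0.5917, -0.1734, 0.2377]
orientation: [1.907, -2.49, -0.01]
contact_force: [-0.4, 0.3, -0.1]
grip_width: 0.0599
[ 0.59168736 -0.17343542  0.23766026] [-0.96539133  0.26066968  0.00841973] [-0.00814039  0.00215128 -0.99996455] [ 0.36469465  0.46461357 -0.23990767  1.7456943   0.12964942  0.95521915
  2.95122732] 2.877867288186436
```

View pics/ap_side.png

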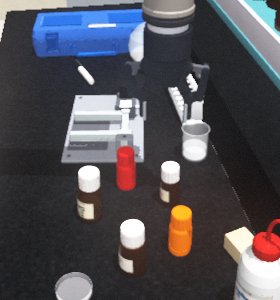

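View pics/ap_top.png

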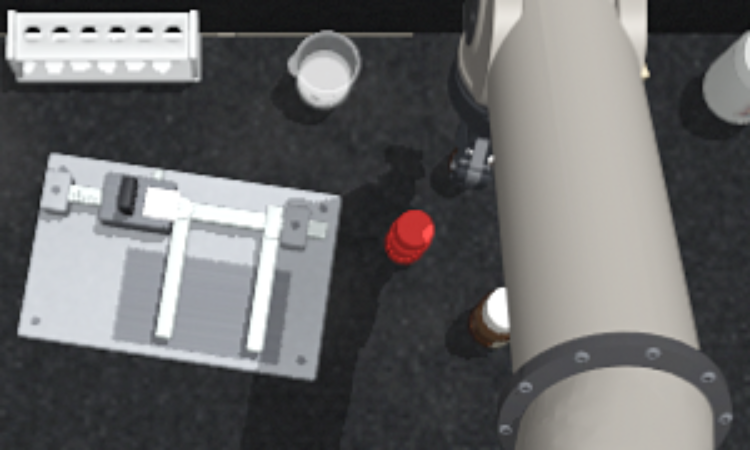

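Joint 7 is near its limit (2.95), so I'll turn back half a turn, which gives the same grasp.

```bash
python3 -m handwheel '[[[0,0,0,0,0,-0.116,0.06],[0,0,0,0,0,-0.116,0.06],[0,0,0,0,0,-0.116,0.06],[0,0,0,0,0,-0.116,0.06],[0,0,0,0,0,-0.116,0.06],[0,0,0,0,0,-0.116,0.06],[0,0,0,0,0,-0.116,0.06],[0,0,0,0,0,-0.116,0.06],[0,0,0,0,0,-0.116,0.06],[0,0,0,0,0,-0.116,0.06]]]'
python3 -m handwheel '[[[0,0,0,0,0,-0.116,0.06],[0,0,0,0,0,-0.116,0.06],[0,0,0,0,0,-0.116,0.06],[0,0,0,0,0,-0.116,0.06],[0,0,0,0,0,-0.116,0.06],[0,0,0,0,0,-0.116,0.06],[0,0,0,0,0,-0.116,0.06],[0,0,0,0,0,-0.116,0.06],[0,0,0,0,0,-0.116,0.06],[0,0,0,0,0,-0.116,0.06]]]'
python3 -m handwheel '[[[0,0,0,0,0,-0.116,0.06],[0,0,0,0,0,-0.116,0.06],[0,0,0,0,0,-0.116,0.06],[0,0,0,0,0,-0.116,0.06],[0,0,0,0,0,-0.116,0.06],[0,0,0,0,0,-0.116,0.06],[0,0,0,0,0,0,0.06],[0,0,0,0,0,0,0.06],[0,0,0,0,0,0,0.06]]]'
python3 - <<'E'
from h import *
from scipy.spatial.transform import Rotation as R
o=r.get_obs(); M=R.from_rotvec(o["orientation"]).as_matrix(); print(o["tcp_pos"],M[:,1],M[:,2],o["joints"],np.arctan2(M[1,1],M[0,1]))
E
```

```text
clock: 8.18
tcp_pos: [0.5931, -0.1694, 0.2387]
orientation: [0.234, -3.13, -0.009]
contact_force: [0.0, 0.1, 0.5]
grip_width: 0.06
clock: 9.02
tcp_pos: [0.5932, -0.1693, 0.2391]
orientation: [1.52, 2.746, 0.01]
contact_force: [0.5, 1.0, -0.2]
grip_width: 0.0599
clock: 9.77
tcp_pos: [0.593, -0.1704, 0.2387]
orientation: [2.355, 2.072, 0.01]
contact_force: [0.1, -0.1, 0.2]
grip_width: 0.0599
[ 0.59301657 -0.17040938  0.23874883] [ 0.99184525 -0.12722494  0.00753742] [ 7.67934744e-03  6.25087567e-04 -9.99970318e-01] [-0.15556651  0.47587948  0.45108275  1.79080864 -0.2559265   0.9250339
  0.27813928] -0.1275743210611295
```

```bash
python3 -m handwheel '[[[0.002,-0.0113,0,0,0.0075,-0.02,0.06],[0.002,-0.0113,0,0,0,0,0.06],[0,0,-0.03,0,0,0,0.06],[0,0,-0.02,0,0,0,0.06],[0,0,0,0,0,0,0.06],[0,0,0,0,0,0,0.06],[0,0,0,0,0,0,0.06]]]'
python3 - <<'E'
from h import *
o=r.get_obs(); print(o["tcp_pos"])
im,D=r.grab_frame("side"); save("pre_side.png",cv2.resize(im[200:360,280:440],None,fx=3.7,fy=3.7))
E
```

```text
clock: 10.35
tcp_pos: [0.5971, -0.1959, 0.1893]
orientation: [2.385, 2.044, 0.001]
contact_force: [0.2, -0.2, 0.5]
grip_width: 0.0601
[ 0.59713187 -0.19594342  0.18934453]
```

View pics/pre_side.png

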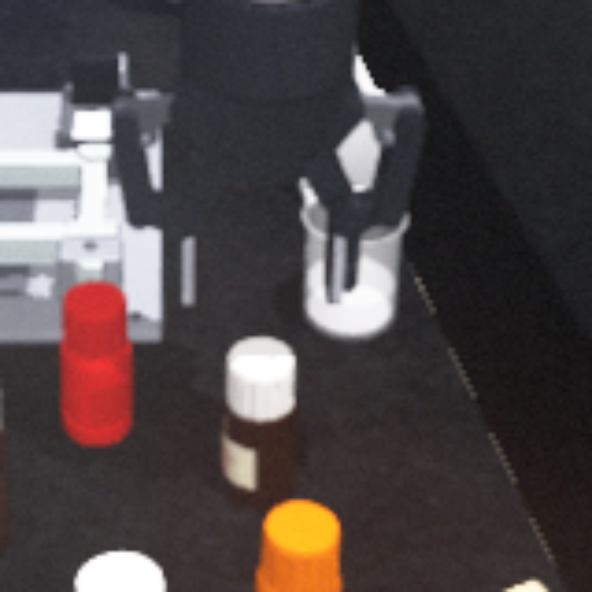

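The fingers (crop 190 and 340) are centred over the bottle cap (crop 262). I descend and grip.

```bash
python3 -m handwheel '[[[0,0.0025,-0.03,0,0,0,0.06],[0,0,-0.03,0,0,0,0.06],[0,0,-0.025,0,0,0,0.06],[0,0,-0.008,0,0,0,0.06],[0,0,0,0,0,0,0.06],[0,0,0,0,0,0,0.06]]]'
python3 -m handwheel '[[[0,0,0,0,0,0,0.02],[0,0,0,0,0,0,0.02],[0,0,0,0,0,0,0.02],[0,0,0,0,0,0,0.02],[0,0,0,0,0,0,0.02]]]' 25
```

```text
clock: 10.9
tcp_pos: [0.5975, -0.1927, 0.0966]
orientation: [2.384, 2.045, 0.002]
contact_force: [-0.2, -0.3, 1.1]
grip_width: 0.06
clock: 11.32
tcp_pos: [0.5979, -0.1926, 0.0975]
orientation: [2.383, 2.044, 0.004]
contact_force: [-0.4, 0.5, 5.0]
grip_width: 0.0348
```

```bash
python3 -m handwheel '[[[0,0,0.01,0,0,0,0.02],[0,0,0.02,0,0,0,0.02],[0,0,0.03,0,0,0,0.02],[0,0,0.03,0,0,0,0.02],[0,0,0.03,0,0,0,0.02],[0,0,0.01,0,0,0,0.02],[0,0,0,0,0,0,0.02],[0,0,0,0,0,0,0.02]]]'
python3 - <<'E'
from h import *
o=r.get_obs(); print(o["tcp_pos"],o["contact_force"])
im,D=r.grab_frame("side"); np.save("liftD.npy",D); np.save("liftI.npy",im); save("lift_side.png",cv2.resize(im[180:360,260:440],None,fx=3.3,fy=3.3))
E
```

```text
clock: 11.98
tcp_pos: [0.5966, -0.1919, 0.2257]
orientation: [-2.384, -2.045, -0.002]
contact_force: [-0.7, -0.5, -1.7]
grip_width: 0.0349
[ 0.59655821 -0.19193688  0.22573088] [-0.68948623 -0.50973935 -1.72080531]
```

View pics/lift_side.png

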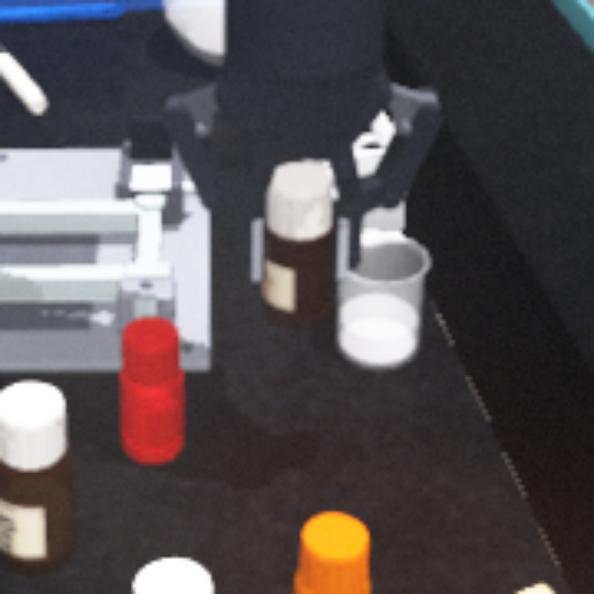

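The bottle is held upright (crop 300,240) and nothing else is disturbed. I carry it above the gap.

```bash
python3 -m handwheel '[[[-0.006,0.01,0,0,0,0,0.02],[-0.0128,0.022,0,0,0,0,0.02],[-0.0128,0.022,0,0,0,0,0.02],[-0.0128,0.022,0,0,0,0,0.02],[-0.0128,0.022,0,0,0,0,0.02],[-0.0128,0.022,0,0,0,0,0.02],[-0.0128,0.022,0,0,0,0,0.02],[-0.0128,0.022,0,0,0,0,0.02],[-0.0128,0.022,0,0,0,0,0.02],[-0.0128,0.022,0,0,0,0,0.02]]]'
python3 -m handwheel '[[[-0.0068,0.012,0,0,0,0,0.02],[0,0,-0.02,0,0,0,0.02],[0,0,-0.02,0,0,0,0.02],[0,0,0,0,0,0,0.02],[0,0,0,0,0,0,0.02],[0,0,0,0,0,0,0.02]]]'
python3 - <<'E'
from h import *
from scipy.spatial.transform import Rotation as R
o=r.get_obs(); M=R.from_rotvec(o["orientation"]).as_matrix(); print(o["tcp_pos"],M[:,1],M[:,2],o["joints"],np.arctan2(M[1,1],M[0,1]))
im,D=r.grab_frame("side"); np.save("ovD.npy",D); save("ov_side.png",cv2.resize(im[170:320,210:360],None,fx=4,fy=4))
k=r.masks_of("slim_bottle_centre","side")
for a in k[:3]:
    Q=cloud("side",a["pixels"],D); print(a["p"],a["at"],np.percentile(Q,[3,50,97],axis=0).round(4).tolist())
E
```

```text
clock: 12.87
tcp_pos: [0.4731, 0.0173, 0.2239]
orientation: [-2.382, -2.045, 0.004]
contact_force: [0.6, 0.6, -0.8]
grip_width: 0.0346
clock: 13.37
tcp_pos: [0.4683, 0.0277, 0.1853]
orientation: [-2.384, -2.044, 0.001]
contact_force: [0.8, -1.1, -1.4]
grip_width: 0.0348
[0.4683375  0.0277284  0.18533056] [ 0.98832037 -0.15238307 -0.0014987 ] [-1.42143582e-03  6.15960971e-04 -9.99998800e-01] [-0.53809799  0.32450046  0.4122409   2.16414593 -0.20335612  0.69000362
 -0.14027002] -0.15297923069866348
0.75 [302.8, 297.9] [[0.5072, -0.152, 0.0051], [0.5219, -0.1465, 0.0515], [0.5386, -0.126, 0.084]]
0.7 [358.4, 359.9] [[0.5711, -0.3268, 0.0059], [0.5858, -0.321, 0.0535], [0.6034, -0.2982, 0.0838]]
0.69 [268.3, 219.9] [[0.449, 0.0086, 0.0928], [0.4646, 0.0145, 0.136], [0.4805, 0.0342, 0.1716]]
```

View pics/ov_side.png

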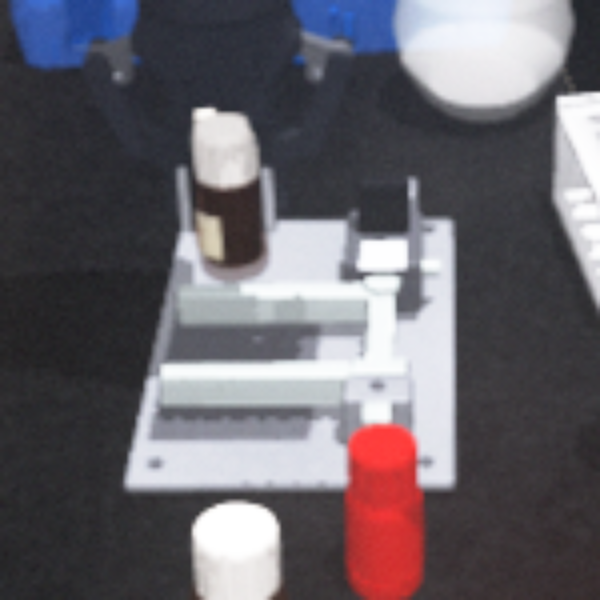

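The bottle is held at y≈0.027 and, in the side camera's own frame, lies between the jaws. I descend.

```bash
python3 -m handwheel '[[[0,0,-0.02,0,0,0,0.02],[0,0,-0.02,0,0,0,0.02],[0,0,-0.015,0,0,0,0.02],[0,0,-0.01,0,0,0,0.02],[0,0,-0.006,0,0,0,0.02],[0,0,0,0,0,0,0.02],[0,0,0,0,0,0,0.02]]]'
python3 - <<'E'
from h import *
o=r.get_obs(); print(o["tcp_pos"],o["contact_force"],o["moment"])
im,D=r.grab_frame("side"); save("dn_side.png",cv2.resize(im[170:320,210:360],None,fx=4,fy=4))
E
```

```text
clock: 14.05
tcp_pos: [0.469, 0.0278, 0.1147]
orientation: [-2.384, -2.045, -0.001]
contact_force: [0.1, 0.7, -0.4]
grip_width: 0.035
[0.46903746 0.02776181 0.11472807] [ 0.09785124  0.66117033 -0.38226874] [-0.03817308  0.02002103 -0.03510626]
```

View pics/dn_side.png

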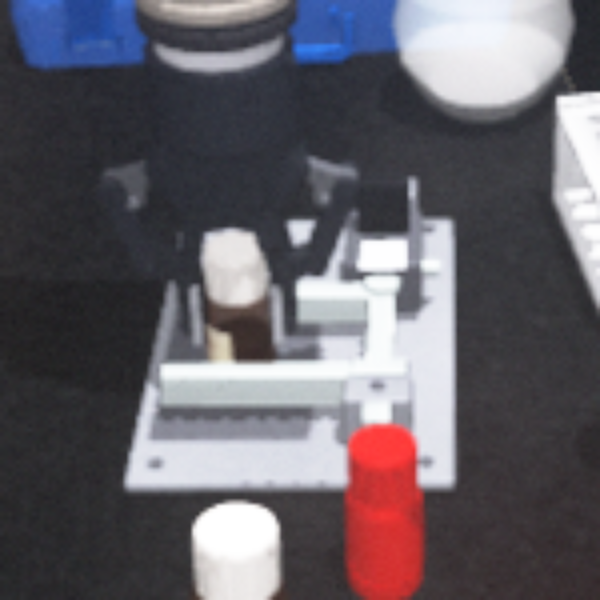

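The bottle is inside the gap (crop 238,340), close to the fixed jaw and clear of it. I lower it slowly until it touches.

```bash
python3 -m handwheel '[[[0,0,-0.002,0,0,0,0.02],[0,0,-0.002,0,0,0,0.02],[0,0,0,0,0,0,0.02],[0,0,0,0,0,0,0.02]]]'
python3 -m handwheel '[[[0,0,-0.001,0,0,0,0.02],[0,0,0,0,0,0,0.02],[0,0,0,0,0,0,0.02]]]'
python3 -m handwheel '[[[0,0,-0.001,0,0,0,0.02],[0,0,0,0,0,0,0.02],[0,0,0,0,0,0,0.02]]]'
```

```text
clock: 14.43
tcp_pos: [0.4687, 0.0279, 0.1104]
orientation: [-2.383, -2.045, -0.001]
contact_force: [0.6, 0.2, -0.9]
grip_width: 0.0347
clock: 14.68
tcp_pos: [0.4688, 0.0279, 0.1095]
orientation: [-2.384, -2.045, -0.001]
contact_force: [-0.9, -0.1, 3.1]
grip_width: 0.0346
clock: 14.93
tcp_pos: [0.4689, 0.0279, 0.1093]
orientation: [-2.383, -2.044, -0.002]
contact_force: [-4.1, -0.6, 15.9]
grip_width: 0.0347
```

```bash
python3 -m handwheel '[[[0,0,0.001,0,0,0,0.02],[0,0,0,0,0,0,0.02],[0,0,0,0,0,0,0.038],[0,0,0,0,0,0,0.042],[0,0,0,0,0,0,0.048],[0,0,0,0,0,0,0.056],[0,0,0,0,0,0,0.06],[0,0,0,0,0,0,0.06],[0,0,0.01,0,0,0,0.06],[0,0,0.02,0,0,0,0.06]]]'
python3 -m handwheel '[[[0,0,0.03,0,0,0,0.06],[0,0,0.03,0,0,0,0.06],[0,0,0.03,0,0,0,0.06],[0,0,0.01,0,0,0,0.06],[0,0,0,0,0,0,0.06]]]'
python3 - <<'E'
from h import *
o=r.get_obs(); print(o["tcp_pos"],o["contact_force"],o["joints"])
for n,b in(("side",(170,320,210,360)),("top",(190,310,220,370))):
    im,D=r.grab_frame(n); save("rel_"+n+".png",cv2.resize(im[b[0]:b[1],b[2]:b[3]],None,fx=4,fy=4))
    if n=="side":
        for a in r.masks_of("slim_bottle_centre","side")[:4]:
            Q=cloud("side",a["pixels"],D); print(a["p"],a["at"],np.percentile(Q,[3,50,97],axis=0).round(4).tolist())
E
```

```text
clock: 15.77
tcp_pos: [0.4674, 0.0276, 0.1386]
orientation: [-2.382, -2.044, 0.005]
contact_force: [1.0, 0.4, 0.0]
grip_width: 0.0603
clock: 16.18
tcp_pos: [0.4701, 0.028, 0.2423]
orientation: [2.384, 2.045, 0.01]
contact_force: [0.7, -0.4, -0.4]
grip_width: 0.0598
[0.47011979 0.02799908 0.24234125] [ 0.67349647 -0.37599327 -0.39942971] [-0.58772372  0.22695849  0.45813732  2.11905767 -0.14032983  0.81755435
 -0.19687155]
0.69 [269.5, 247.6] [[0.449, 0.0089, 0.0372], [0.4657, 0.0161, 0.0701], [0.4824, 0.0404, 0.096]]
0.66 [360.5, 357.3] [[0.5712, -0.3268, 0.0064], [0.5857, -0.321, 0.0536], [0.6036, -0.299, 0.0838]]
0.61 [304.4, 296.5] [[0.5057, -0.1522, 0.0053], [0.5216, -0.1466, 0.0501], [0.5385, -0.1252, 0.0842]]
```

View pics/rel_side.png

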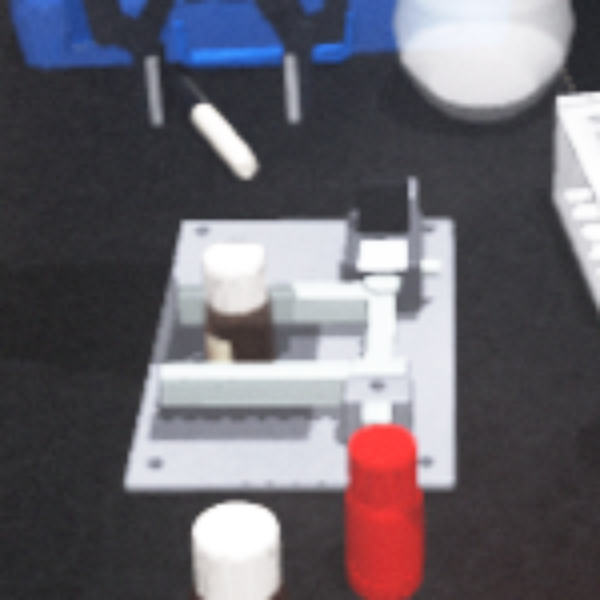

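The bottle stands upright and free at the bed (crop 238,300). Next I go to the thumb grip with a quarter turn.

```bash
python3 -m handwheel '[[[0.009,0.0087,0,0,0,0.1208,0.05],[0.009,0.0087,0,0,0,0.1208,0.05],[0.009,0.0087,0,0,0,0.1208,0.05],[0.009,0.0087,0,0,0,0.1208,0.05],[0.009,0.0087,0,0,0,0.1208,0.05],[0.009,0.0087,0,0,0,0.1208,0.05],[0.009,0.0087,0,0,0,0.1208,0.05],[0.009,0.0087,0,0,0,0.1208,0.05],[0.009,0.0087,0,0,0,0.1208,0.05],[0.008,0.0087,0,0,0,0.1208,0.05]]]'
python3 -m handwheel '[[[0,0,0,0,0,0.1208,0.05],[0,0,0,0,0,0.1208,0.05],[0,0,0,0,0,0.1208,0.05],[0,0,-0.03,0,0,0,0.05],[0,0,-0.03,0,0,0,0.05],[0,0,0,0,0,0,0.05],[0,0,0,0,0,0,0.05],[0,0,0,0,0,0,0.05]]]'
python3 - <<'E'
from h import *
from scipy.spatial.transform import Rotation as R
o=r.get_obs(); M=R.from_rotvec(o["orientation"]).as_matrix(); print(o["tcp_pos"],M[:,1],M[:,2],o["contact_force"],o["joints"],np.arctan2(M[1,1],M[0,1]))
E
```

```text
clock: 17.17
tcp_pos: [0.5573, 0.115, 0.2371]
orientation: [-0.791, -3.036, 0.003]
contact_force: [-0.7, -0.7, 0.1]
grip_width: 0.0497
clock: 17.83
tcp_pos: [0.5578, 0.1147, 0.1794]
orientation: [-0.241, -3.131, 0.001]
contact_force: [0.4, 0.0, 0.4]
grip_width: 0.0499
[0.55776518 0.11474057 0.17939962] [ 0.15275573  0.98826342 -0.00104821] [-1.91763522e-03 -7.64248978e-04 -9.99997869e-01] [0.43177984 0.04795076 0.36301998] [-0.38407106  0.45608425  0.0914444   1.92322628 -0.05776733  0.7668295
  1.15721384] 1.4174401100703269
```

```bash
python3 -m handwheel '[[[0.001,0.0004,-0.025,0,0,0,0.05],[0,0,-0.0205,0,0,0,0.05],[0,0,0,0,0,0,0.05],[0,0,0,0,0,0,0.03],[0,0,0,0,0,0,0.02],[0,0,0,0,0,0,0.01],[0,0,0,0,0,0,0.005],[0,0,0,0,0,0,0.005],[0,0,0,0,0,0,0.005]]]' 20
python3 - <<'E'
from h import *
o=r.get_obs(); print(o["tcp_pos"],o["contact_force"],o["moment"])
p=o["tcp_pos"][:2]-[.505,.069]; y=p@[.148,.989]; print("fin y",y,"gap",y+.015)
E
```

```text
clock: 18.58
tcp_pos: [0.5597, 0.1155, 0.1357]
orientation: [0.24, 3.131, 0.001]
contact_force: [-0.6, -1.0, 7.5]
grip_width: 0.0111
[0.55974645 0.11548822 0.13565412] [-0.64660634 -0.97441667  7.49744053] [-0.16341983  0.19264526  0.0177489 ]
fin y 0.05407932590742333 gap 0.06907932590742333
```

```bash
python3 -m handwheel '[[[0,0,0,0,0,0,0.02],[0,0,0.004,0,0,0,0.02],[0,0,0,0,0,0,0.015],[0,0,0,0,0,0,0.008],[0,0,0,0,0,0,0.005],[0,0,0,0,0,0,0.005],[0,0,0,0,0,0,0.005]]]' 20
python3 - <<'E'
from h import *
for i in range(3):
    o=r.get_obs(); print(o["clock"],o["tcp_pos"],o["contact_force"],o["moment"])
p=o["tcp_pos"][:2]-[.505,.069]; y=p@[.148,.989]; print("fin y",y,"gap",y+.015)
E
```

```text
clock: 19.17
tcp_pos: [0.559, 0.1154, 0.1386]
orientation: [-0.24, -3.132, 0.0]
contact_force: [-0.8, 0.1, 6.7]
grip_width: 0.0112
19.1667 [0.55902382 0.11538473 0.13856901] [-0.80489432  0.14018146  6.70787053] [-0.08650868  0.287932    0.00319473]
19.1667 [0.55902382 0.11538473 0.13856901] [-0.80489432  0.14018146  6.70787053] [-0.08650868  0.287932    0.00319473]
19.1667 [0.55902382 0.11538473 0.13856901] [-0.80489432  0.14018146  6.70787053] [-0.08650868  0.287932    0.00319473]
fin y 0.05387002048686557 gap 0.06887002048686558
```

Gripped. I close in small steps, reading the force along the slide.

```bash
cat > st.py <<'E'
from h import *
o=r.get_obs(); p=o["tcp_pos"][:2]-[.505,.069]; y=p@[.148,.989]; f=o["contact_force"]
print("t",o["clock"],"gap",round((y+.015)*1000,2),"x",round(p@[.989,-.148]*1000,1),"Fy",round(f[:2]@[.148,.989],2),"Fx",round(f[:2]@[.989,-.148],2),"Fz",round(f[2],1),"Mz",round(o["moment"][2],2))
E
python3 -m handwheel '[[[-0.0003,-0.002,0,0,0,0,0.005],[-0.0003,-0.002,0,0,0,0,0.005],[-0.0003,-0.002,0,0,0,0,0.005],[-0.0003,-0.002,0,0,0,0,0.005],[-0.0003,-0.002,0,0,0,0,0.005]]]'; python3 st.py
python3 -m handwheel '[[[-0.0003,-0.002,0,0,0,0,0.005],[-0.0003,-0.002,0,0,0,0,0.005],[-0.0003,-0.002,0,0,0,0,0.005],[-0.0003,-0.002,0,0,0,0,0.005],[-0.0003,-0.002,0,0,0,0,0.005]]]'; python3 st.py
python3 -m handwheel '[[[-0.0002,-0.001,0,0,0,0,0.005],[-0.0001,-0.001,0,0,0,0,0.005],[0,0,0,0,0,0,0.005]]]'; python3 st.py
python3 -m handwheel '[[[0,0,0,0,0,0,0.005],[0,0,0,0,0,0,0.005]]]'; python3 st.py
python3 - <<'E'
from h import *
for n,b in(("side",(170,320,210,360)),):
    im,D=r.grab_frame(n); save("c1_"+n+".png",cv2.resize(im[b[0]:b[1],b[2]:b[3]],None,fx=4,fy=4))
E
```

```text
clock: 19.58
tcp_pos: [0.5576, 0.1064, 0.1386]
orientation: [0.239, 3.132, 0.002]
contact_force: [-0.3, 1.6, 4.8]
grip_width: 0.0118
t 19.5833 gap 59.73 x 46.5 Fy 1.55 Fx -0.58 Fz 4.8 Mz 0.01
clock: 20.0
tcp_pos: [0.5561, 0.0964, 0.1386]
orientation: [0.239, 3.132, 0.002]
contact_force: [-1.0, 3.1, 6.2]
grip_width: 0.0112
t 20.0 gap 49.62 x 46.5 Fy 2.96 Fx -1.46 Fz 6.2 Mz -0.01
clock: 20.25
tcp_pos: [0.5557, 0.094, 0.1386]
orientation: [-0.239, -3.132, -0.001]
contact_force: [-1.2, 0.9, 6.4]
grip_width: 0.0115
t 20.25 gap 47.27 x 46.5 Fy 0.76 Fx -1.3 Fz 6.4 Mz -0.01
clock: 20.42
tcp_pos: [0.5557, 0.094, 0.1386]
orientation: [-0.24, -3.132, -0.001]
contact_force: [-0.9, 2.2, 6.1]
grip_width: 0.0112
t 20.4167 gap 47.27 x 46.5 Fy 2.01 Fx -1.25 Fz 6.1 Mz -0.02
```

View pics/c1_side.png

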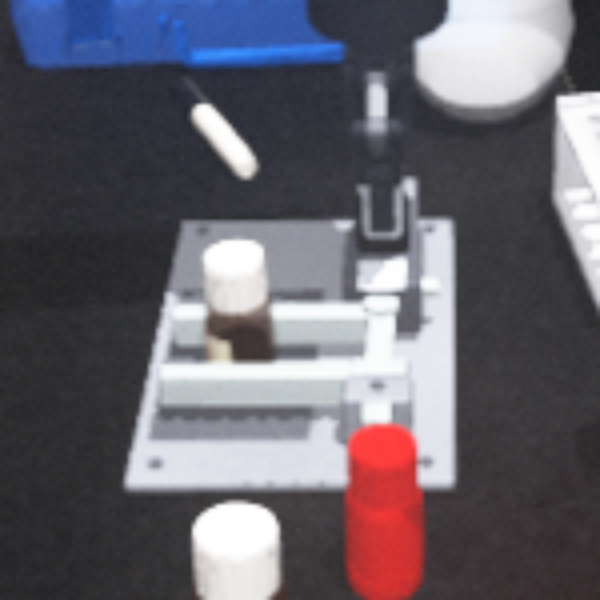

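```bash
python3 -m handwheel '[[[-0.0001,-0.001,0,0,0,0,0.005],[-0.0002,-0.001,0,0,0,0,0.005],[-0.0001,-0.001,0,0,0,0,0.005]]]'>/dev/null; python3 st.py
python3 -m handwheel '[[[-0.0002,-0.001,0,0,0,0,0.005],[-0.0001,-0.001,0,0,0,0,0.005]]]'>/dev/null; python3 st.py
python3 -m handwheel '[[[-0.0002,-0.001,0,0,0,0,0.005],[-0.0001,-0.001,0,0,0,0,0.005]]]'>/dev/null; python3 st.py
python3 -m handwheel '[[[0,0,0,0,0,0,0.005]]]'>/dev/null; python3 st.py
```

```text
t 20.7167 gap 44.56 x 46.5 Fy 2.33 Fx -2.53 Fz 6.5 Mz -0.03
t 20.8833 gap 42.62 x 46.5 Fy 3.48 Fx -1.76 Fz 5.8 Mz -0.02
t 21.05 gap 40.84 x 46.5 Fy 2.95 Fx -1.79 Fz 6.6 Mz -0.08
t 21.1333 gap 40.56 x 46.5 Fy 2.63 Fx -1.57 Fz 4.9 Mz -0.01
```

```bash
for i in 1; do :; done
python3 -m handwheel '[[[-0.0001,-0.0005,0,0,0,0,0.005],[-0.0001,-0.0005,0,0,0,0,0.005]]]'>/dev/null; python3 st.py
python3 -m handwheel '[[[-0.0001,-0.0005,0,0,0,0,0.005],[0,-0.0005,0,0,0,0,0.005]]]'>/dev/null; python3 st.py
python3 - <<'E'
from h import *
for n,b in(("side",(190,290,225,335)),):
    im,D=r.grab_frame(n); save("c2_"+n+".png",cv2.resize(im[b[0]:b[1],b[2]:b[3]],None,fx=6,fy=6,interpolation=cv2.INTER_CUBIC))
E
```

```text
t 21.3 gap 39.81 x 46.4 Fy 2.9 Fx -0.32 Fz 5.5 Mz -0.05
t 21.4667 gap 38.84 x 46.5 Fy 2.85 Fx -1.75 Fz 5.7 Mz 0.0
```

View pics/c2_side.png

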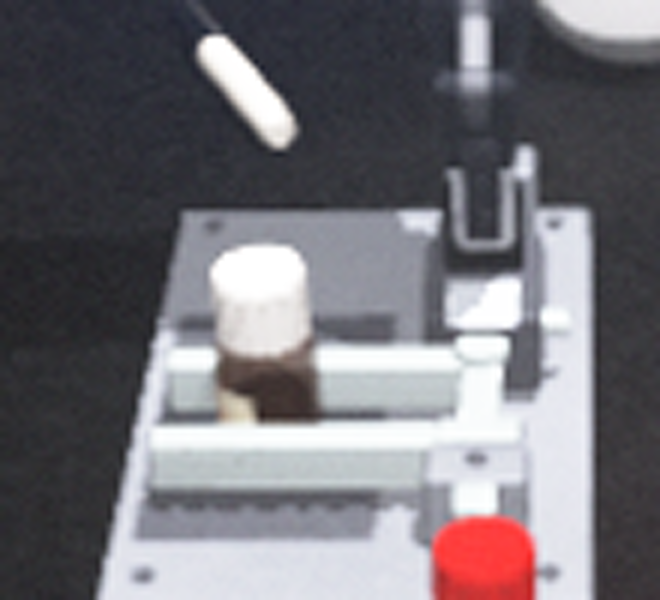

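```bash
python3 -m handwheel '[[[-0.0001,-0.0005,0,0,0,0,0.005],[0,-0.0005,0,0,0,0,0.005]]]'>/dev/null; python3 st.py
python3 -m handwheel '[[[-0.0001,-0.0005,0,0,0,0,0.005]]]'>/dev/null; python3 st.py
python3 -m handwheel '[[[-0.0001,-0.0005,0,0,0,0,0.005]]]'>/dev/null; python3 st.py
python3 -m handwheel '[[[0,0,0,0,0,0,0.005]]]'>/dev/null; python3 st.py
python3 -m handwheel '[[[0,0,0,0,0,0,0.005]]]'>/dev/null; python3 st.py
```

```text
t 21.6833 gap 37.94 x 46.5 Fy 3.98 Fx -1.62 Fz 5.7 Mz -0.04
t 21.7667 gap 37.57 x 46.4 Fy 3.85 Fx -1.32 Fz 6.0 Mz -0.1
t 21.85 gap 37.28 x 46.4 Fy 4.98 Fx -2.15 Fz 5.1 Mz -0.06
t 21.9333 gap 37.27 x 46.4 Fy 3.75 Fx -1.99 Fz 5.4 Mz -0.03
t 22.0167 gap 37.26 x 46.4 Fy 4.09 Fx -0.67 Fz 4.5 Mz -0.08
```

```bash
python3 -m handwheel '[[[-0.0001,-0.0005,0,0,0,0,0.005]]]'>/dev/null; python3 st.py
python3 -m handwheel '[[[0,0,0,0,0,0,0.005]]]'>/dev/null; python3 st.py
python3 -m handwheel '[[[0,0,0,0,0,0,0.005]]]'>/dev/null; python3 st.py
python3 -m handwheel '[[[0,0,0,0,0,0,0.005]]]'>/dev/null; python3 st.py
python3 - <<'E'
from h import *
for n,b in(("side",(190,290,225,335)),):
    im,D=r.grab_frame(n); save("c3_"+n+".png",cv2.resize(im[b[0]:b[1],b[2]:b[3]],None,fx=6,fy=6,interpolation=cv2.INTER_CUBIC))
E
```

```text
t 22.1 gap 37.04 x 46.4 Fy 3.97 Fx -2.35 Fz 3.7 Mz -0.08
t 22.1833 gap 37.03 x 46.4 Fy 5.53 Fx -1.71 Fz 5.3 Mz -0.09
t 22.2667 gap 36.99 x 46.4 Fy 3.63 Fx -1.25 Fz 4.7 Mz -0.07
t 22.35 gap 37.0 x 46.4 Fy 5.0 Fx -2.2 Fz 5.5 Mz -0.08
```

View pics/c3_side.png

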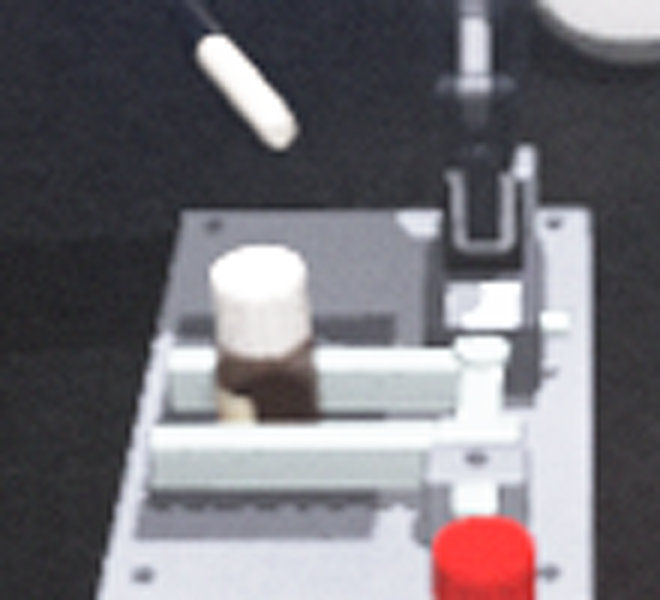

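```bash
python3 - <<'E'
from h import *
p0=np.array([.505,.069]);c,s=.989,-.148
def toC(P): d=P[:,:2]-p0; return np.c_[d@[c,s],d@[-s,c],P[:,2]]*1000
for n,b in(("side",(190,290,225,335)),("top",(200,300,250,360))):
    im,D=r.grab_frame(n); save("c4_"+n+".png",cv2.resize(im[b[0]:b[1],b[2]:b[3]],None,fx=6,fy=6,interpolation=cv2.INTER_CUBIC)); np.save("c4D"+n,D)
    for l in ("slim_bottle_centre","jaw_arm"):
        for a in r.masks_of(l,n)[:3]:
            Q=cloud(n,a["pixels"],D)
            if len(Q)<20: continue
            C=toC(Q)
            if abs(np.median(C[:,1]))<100: print(n,l,a["p"],a["at"],len(C),np.percentile(C,[3,50,97],axis=0).round(1).tolist())
E
```

```text
side slim_bottle_centre 0.58 [268.1, 246.6] 476 [[-49.5, -68.9, 38.6], [-31.9, -62.8, 72.0], [-16.6, -35.5, 96.2]]
side jaw_arm 0.79 [287.6, 254.2] 353 [[-69.5, -35.5, 25.1], [6.3, -31.2, 39.0], [46.9, -20.5, 47.7]]
```

View pics/c4_top.png

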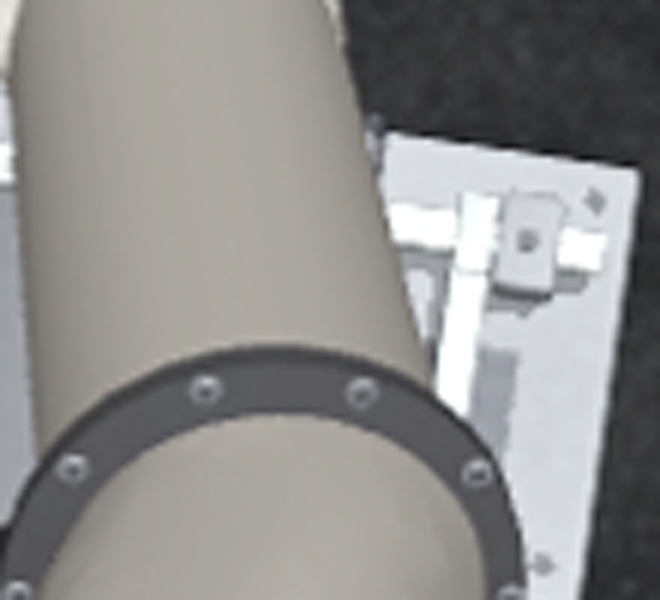

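The bottle's near side is at calliper y≈-69, against the fixed jaw, and the force rose about 2 N at a gap of 37 mm. I release and back away.

```bash
python3 -m handwheel '[[[0,0,0,0,0,0,0.015],[0,0,0,0,0,0,0.025],[0,0,0,0,0,0,0.04],[0,0,0,0,0,0,0.04],[0,0,0,0,0,0,0.04],[0,0,0.01,0,0,0,0.04],[0,0,0.03,0,0,0,0.04],[0,0,0.04,0,0,0,0.04],[0,0.02,0.04,0,0,0,0.04],[0,0.04,0.01,0,0,0,0.04]]]'
python3 -m handwheel '[[[0,0.04,0,0,0,0,0.04],[0,0.04,0,0,0,0,0.04],[0,0.04,0,0,0,0,0.04],[-0.01,0.04,0,0,0,0,0.04],[-0.02,0.04,0,0,0,0,0.04],[-0.02,0.04,0,0,0,0,0.04],[-0.02,0.03,0,0,0,0,0.04],[0,0,0,0,0,0,0.04],[0,0,0,0,0,0,0.04]]]'
python3 - <<'E'
from h import *
p0=np.array([.505,.069]);c,s=.989,-.148
def toC(P): d=P[:,:2]-p0; return np.c_[d@[c,s],d@[-s,c],P[:,2]]*1000
print(r.get_obs()["contact_force"])
for n,b in(("side",(190,290,225,335)),("top",(200,300,250,360))):
    im,D=r.grab_frame(n); save("f_"+n+".png",cv2.resize(im[b[0]:b[1],b[2]:b[3]],None,fx=6,fy=6,interpolation=cv2.INTER_CUBIC)); save("full_"+n+".png",im)
    for l in ("slim_bottle_centre","jaw_arm"):
        for a in r.masks_of(l,n)[:3]:
            Q=cloud(n,a["pixels"],D)
            if len(Q)<20: continue
            C=toC(Q)
            if abs(np.median(C[:,1]))<100: print(n,l,a["p"],a["at"],len(C),np.percentile(C,[3,50,97],axis=0).round(1).tolist())
E
```

```text
clock: 23.53
tcp_pos: [0.5568, 0.1351, 0.2719]
orientation: [0.256, 3.123, -0.0]
contact_force: [2.5, -1.0, 0.9]
grip_width: 0.0401
clock: 24.28
tcp_pos: [0.4841, 0.4077, 0.2655]
orientation: [-0.231, -3.131, -0.0]
contact_force: [0.9, -0.5, -0.6]
grip_width: 0.0398
[ 0.86941016 -0.51307307 -0.62414336]
side slim_bottle_centre 0.68 [269.8, 245.7] 446 [[-48.4, -69.5, 43.9], [-31.6, -63.3, 72.6], [-16.7, -43.2, 96.4]]
side jaw_arm 0.89 [288.6, 252.5] 361 [[-69.6, -35.3, 24.0], [8.3, -30.9, 39.1], [46.5, -16.6, 47.4]]
top slim_bottle_centre 0.72 [311.0, 270.0] 271 [[-47.4, -66.6, 28.6], [-34.2, -51.1, 92.3], [-17.2, -35.5, 99.1]]
top jaw_arm 0.73 [304.6, 254.2] 359 [[-63.7, -32.9, 34.9], [-4.4, -26.3, 42.1], [50.6, -19.4, 49.9]]
```

View pics/f_top.png

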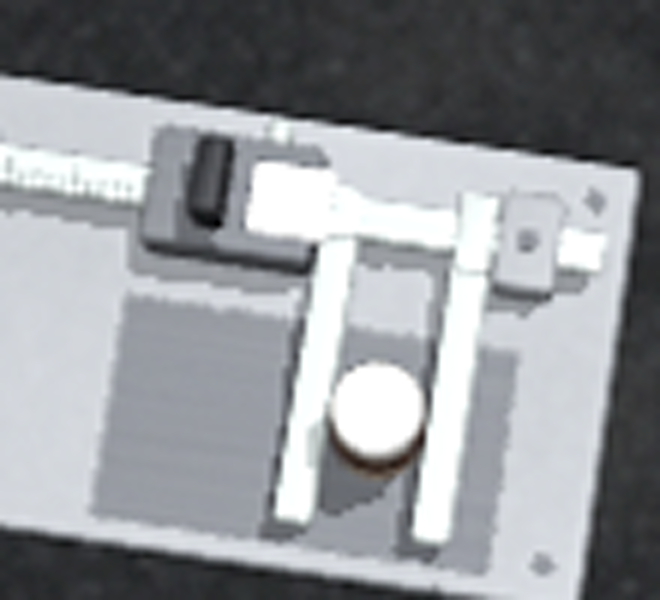

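View pics/full_side.png

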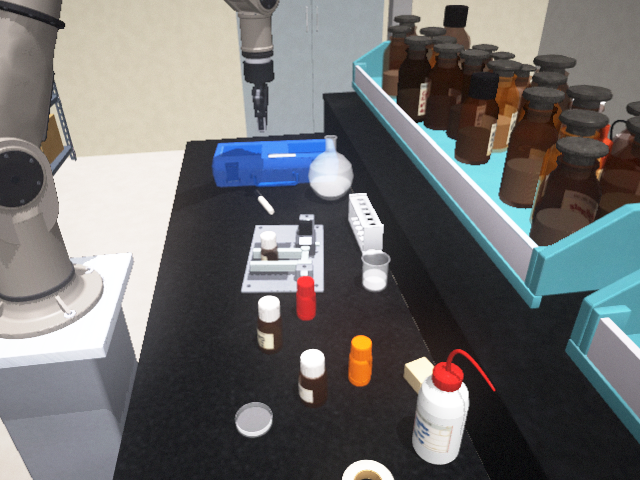

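```bash
python3 - <<'E'
from h import *
p0=np.array([.5056,.0678]);c,s=np.cos(.1485),-np.sin(.1485)
def ray(n,px,z):
    a=unproj(n,px,[1.0])[0]; b=unproj(n,px,[.5])[0]; t=(z-b[2])/(a[2]-b[2]); return b+t*(a-b)
g=cv2.cvtColor(cv2.imread("pics/full_top.png"),cv2.COLOR_BGR2GRAY).astype(float)
# edges: sample image in calliper frame at z=42mm
from scipy.ndimage import map_coordinates
ys=np.arange(-.095,-.005,.0005)
for lx in (-.065,-.06,-.055,-.01,-.005,0,.005,.01):
    W=np.c_[p0[0]+c*lx-s*ys,p0[1]+s*lx+c*ys,np.full(len(ys),.042)]
    uv=proj("top",W); v=map_coordinates(g,[uv[:,1],uv[:,0]],order=1)
    hi=v>215; e=np.nonzero(np.diff(hi.astype(int)))[0]; print(lx,[(round(ys[i]*1000,1),int(hi[i+1])) for i in e])
E
```

```text
-0.065 [(np.float64(-81.5), 1), (np.float64(-69.0), 0), (np.float64(-30.5), 1), (np.float64(-18.5), 0)]
-0.06 [(np.float64(-81.5), 1), (np.float64(-68.5), 0), (np.float64(-30.5), 1), (np.float64(-18.0), 0)]
-0.055 [(np.float64(-81.0), 1), (np.float64(-69.5), 0), (np.float64(-30.0), 1), (np.float64(-19.0), 0)]
-0.01 [(np.float64(-81.5), 1), (np.float64(-69.5), 0), (np.float64(-58.0), 1), (np.float64(-40.5), 0), (np.float64(-31.5), 1), (np.float64(-19.0), 0)]
-0.005 [(np.float64(-81.5), 1), (np.float64(-69.5), 0), (np.float64(-31.0), 1), (np.float64(-19.5), 0)]
0 [(np.float64(-81.5), 1), (np.float64(-69.0), 0), (np.float64(-32.0), 1), (np.float64(-19.5), 0)]
0.005 [(np.float64(-81.5), 1), (np.float64(-69.5), 0), (np.float64(-32.0), 1), (np.float64(-19.0), 0)]
0.01 [(np.float64(-83.0), 1), (np.float64(-69.5), 0), (np.float64(-61.0), 1), (np.float64(-58.5), 0), (np.float64(-41.0), 1), (np.float64(-36.0), 0), (np.float64(-31.5), 1), (np.float64(-20.0), 0), (np.float64(-12.0), 1), (np.float64(-8.0), 0)]
```

```bash
python3 -c "
from bench import r
print(r.get_obs()['clock'],r.get_obs()['qvel'].round(3)); print(r.hand_in())"
```

```text
24.5833 [-0.001  0.001 -0.007 -0.002 -0.001  0.    -0.001]
the job is handed in; nothing more can be done
None
```

The slim white-capped bottle now stands upright on the calliper bed between the two jaws, and I handed the job in at 24.6 s of the 67 s allowed. I opened the jaw to about 69 mm by its thumb grip, stood the bottle on the bed and let go. Then I closed the jaw in small steps until the slide force rose about 2 N above friction, let go and backed the arm away.

- **Contact:** the last pictures put the jaw gap at about 37 mm, which matches the bottle's diameter. The bottle's near side lies against the fixed jaw.
- **Squareness:** the top picture suggests the arm is about 0.01 rad off square. That fits the light squeeze of 1–2 N that the slide's friction holds, but it is close to what the picture can resolve.
- **Other things on the bench:** the other bottles, the red and orange look-alikes, the beaker, the dish and the marker look unmoved in the last side picture. I did not measure them again.
- **Disagreements:** the two cameras differed by up to 4 mm on where the calliper stands, so I used a position between them. The gripper read 35 mm on the 37 mm bottle, as it also read slightly under on the thumb grip.
- **Joint limit:** on the first approach to the bottle, the last joint ran up close to its limit (2.951 of 2.96 rad). I turned it back half a turn before gripping.

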